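# Chock and uncouple the airbrush air bottle

## Task

Set the metal chock squarely across the ramp on its black rubber pad. Then uncouple the air bottle: pull the coupler's spring sleeve straight back, away from the bottle, hold it there until the bottle has rolled down against the chock, and let the sleeve spring fully home. Leave the chock on its pad, the bottle resting against it on the ramp, and the other things on the desk where they are.

Things in the scene. Friction and masses are not known exactly. Their poses are not given: they have to be found in the camera images.
- rack: Fixed plywood rack, base 205 x 285 x 10 mm (rack x -102 to 102, y -80 to 205). Origin on the desk under the ramp's middle; z up, +x uphill (away from the robot), +y to the coupler. Ramp: 196 mm long, 4.5 degrees, surface 36 mm above the desk at x = 0, lower (-x) end open, 125 mm lane between side walls 10 mm high; back wall at its upper end, 60 mm above the desk.
- pad (a point): Centre of the black rubber pad on the ramp's surface, 33 mm above the desk at rack (x -35, y 0) mm; the pad is 70 mm along the slope by 116 mm across, flush with the ramp. Axes as the rack's (level).
- bracket (a point): Top centre of the grey bracket block (44 x 28 mm, top 84 mm above the desk, rack y 166 to 194) that holds the coupler. From it a brass hex (28 mm thick, 16 mm long) and stem (16 mm thick) run to rack -y along the coupler's axis, 66 mm above the desk at rack x = 60 mm; the sleeve rides on the stem. A dark cap sits on its +y side.
- sleeve_grip (a point): Steel spring sleeve, a tube 32 mm in diameter, 44 mm long along rack y, with a rib 40 mm in diameter, 6 mm wide, at its rear (+y) end. The point is on its axis, 19 mm behind its front (bottle side) edge, mid plain part, and moves with it; axes as the rack's. Home: rack (60, 91, 66) mm. Below it is the base plate, its top 10 mm above the desk.
- sleeve (a joint): How far the sleeve is pulled back (towards rack +y, away from the bottle), m: 0 home (forward), 0.024 fully back. A spring pushes it forward with 4.5 N at home to 8.1 N fully back. The bottle's nipple reaches 14 mm into the sleeve: it is free when the sleeve is back more than about 15 mm.
- bottle: Aluminium air bottle, cylinder 50 mm in diameter, 120 mm long, about 0.35 kg, lying across the ramp; brass neck (22 mm thick, 8 long) and nipple (14 mm thick, 18 long) at its +y end, nipple inside the sleeve. Origin on its axis at the cylinder's mid-length; y is its axis. Starts at rack (60, 0, 66) mm. Once freed it rolls down the ramp by itself within about 1 s.
- chock: Loose aluminium chock: a low block 44 x 90 x 22 mm (x, y, z) with an upright grip 26 x 30 mm in the middle of its top, to 60 mm above its underside; about 0.22 kg. Origin at the centre of its underside, z up; the 90 mm length is along its y. It starts upright on the desk to the robot's right of the rack.
- pen_cup: Bystander: blue pen cup with pens, 76 mm wide, 95 mm tall (pens to 160 mm). Origin at the centre of its underside.
- paint_jar: Bystander: small jar, 44 mm in diameter, 55 mm tall. Origin at the centre of its underside.
- sunglasses: Bystander: sunglasses standing on the desk, 125 mm wide, 130 mm deep, 44 mm tall. Origin on the desk below the bridge.
Things that resemble listed ones, but are neither listed nor needed, are in the scene too. What is shaped like the chock but green or red is not meant. What is shaped like the bottle but brown is not meant.

How it is judged (in metres and radians):
On the way, in this order (a step that is already met when the one before it is completed fails the run):
1. the chock stands let go, squarely across the ramp on the pad (centre within 22 mm of the pad's centre along and across the ramp), while the bottle is still coupled (x of chock in the frame of pad between -0.022 and 0.022 m and y of chock in the frame of pad between -0.022 and 0.022 m and z of chock in the frame of pad below 0.006 m and angle between chock's own z axis and vertical below 0.2 rad and angle between the y axis of chock and the y axis of rack, either way round below 0.3 rad and contact force between the fingers and chock below 0.1 N and linear speed of chock below 0.02 m/s and value of joint sleeve below 0.003 m and distance of bottle from where it was at the start of the episode below 0.008 m), for 0.2 s.
2. the sleeve is pulled back at least 16 mm and the bottle rolls out of the coupler (about 23 mm downhill) while it is back (value of joint sleeve above 0.016 m and x of bottle in the frame of rack below 0.0365 m).
At the end, for the whole second after the job is handed in: The sleeve is home (within 2 mm); the bottle is out of the coupler, at rest on the ramp and against the chock; the chock stands upright and across the ramp (within 0.35 rad), its centre still within 30 mm of the pad's centre (35 mm downhill); all at rest (value of joint sleeve below 0.002 m and x of bottle in the frame of rack between -0.03 and 0.037 m and z of bottle in the frame of rack between 0.054 and 0.07 m and y of bottle in the frame of rack between -0.015 and 0.015 m and linear speed of each of bottle, chock below 0.02 m/s and contact force between bottle and chock above 0.05 N and x of chock in the frame of pad between -0.035 and 0.03 m and y of chock in the frame of pad between -0.03 and 0.03 m and angle between chock's own z axis and vertical below 0.2 rad and angle between the y axis of chock and the y axis of rack, either way round below 0.35 rad); the robot touches nothing.
It fails at once if a bystander (pen cup, jar or sunglasses) is pushed more than 30 mm (distance of any of pen_cup, paint_jar, sunglasses from where it was at the start of the episode above 0.03 m).
It fails at once if the bottle falls off the ramp (height (world z) of bottle below 0.045 m).
It also fails if it takes over 53 s, if anything falls off the work surface, if the arm or the gripper's body presses on something with over 40 N, if the wrist force passes 120 N, or if a joint passes its speed limit or range.

## Robot

A 6-joint arm with a two-finger parallel gripper is mounted at the origin on the work surface. World frame = base frame: x ahead of the robot, y to its left, z up, the work surface at z = 0. Lengths are in mm, angles in rad, forces in N, time in s.
With the tool pointing down it reaches from about 275 to 750 mm from the base axis. Payload 10.2 kg.
Tool frame: the origin (TCP) lies midway between the tips of the shut fingers; the grasp point (between the pads) lies 19 mm behind it (env.grasp_offset is the distance from the TCP to the grasp point, in mm); z points along the fingers, y is the line along which they close (so a half turn about z gives the same grasp; the last joint's range is limited). The gripper opens to 88 mm and grips with 3 to 60 N. Pads are 18 mm wide; open, the fingers measure 123 mm over their backs; the gripper's body (75 mm by 187 mm) begins 45 mm behind the grasp point.
Start: joints at [1.076, 0.313, 1.498, -0, 1.331, -0.223], TCP at [140.957, 505.729, 238.72] pointing down, gripper open.
Joint ranges: [-2.94, 2.94], [-0.97, 2.17], [0.19, 2.56], [-1.23, 4.37], [0.02, 3.11], [-2.88, 2.88]. Speed limits (rad/s): [2.39, 2.39, 3.01, 3.14, 3.14, 3.14].

## Interface

Orientations are given as a 3x3 rotation matrix whose columns are the frame's x, y, z axes.
In Python, from bench import env, viewer, search_frame gives the robot as it stands.
- The arm moves only by the tool servo_tool, never from a script. Its arguments are lists of equal length, an entry for each row: "slide": the shift along the tool's x, y, z in mm, a list of three; "delta_rot": the turn, a rotation vector about the tool's x, y, z in rad, a list of three; "hand": the finger opening in mm, from 0 to 88.1. A call has 1 to 20 rows; each row shifts and turns the commanded pose from where the row before left it, along the tool's axes as they then stand; what a row does not reach is not made up. A row lasts 1/12 s, in which the tool goes at most 41.7 mm and 7.16 degrees, less where a joint would pass 70% of its speed; a pose out of reach is approached as far as the arm can. A call is refused whole if a number of a shift passes 41.7 or a number of a turn 0.125, either way. A call with a gripper value outside its range is refused whole. The fingers move at their own pace and stop on an object; "grip_force" is the grip in N (left out, the last holds). Time passes only in rows, so rows that do not move let the fingers close. It gives the time, the measured TCP pose, the force, the opening and the grip force at its end, in the units of the state.
- env.sense(): the state, without advancing time (a new reading comes with each control period).
- viewer.grab_frame(name): name is "side" or "top" or "wrist"; returns a dict with "image" (384x512x3 uint8, red, green, blue), "K" (3x3 intrinsics, pixels), "T" (4x4, takes a point from camera to world coordinates). Camera axes: x right, y down, z forward; pixel columns grow to the right and rows downward; lengths in mm; the calibration is good to about 2 mm. A picture is of the moment at which its call begins. There is no depth.
- env.hand_in(): hands the job in; it is judged then, once.
Trained networks look in a picture, given as the dict that the camera call returned (one of the last four; its "shot" number tells which), for a name from the list of things; names that differ only in an ending like _2 or _b are one class to them, and where a whole thing is asked for, a point or a joint stands for the part that bears it (a point fixed in the world has none). Each returns a list of dicts, best first, with "p" (0 to 1); they miss things now and then, are a little off and sometimes report something else, mostly with a low value. They report only what shows in the picture. A call takes as long as a camera call. They do not tell look-alikes from the thing itself.
- search_frame(label, picture): "box" ([centre column, centre row, width, height] in pixels, round what is visible of it).
The state is a dict: "t": time; "joints": joint angles; "qvel": joint speeds; "joint_torque": joint torques, N m; "tool_pos": TCP position; "orientation": TCP orientation; "wrist_force": force on the tool from outside, world axes, zero at the start; "wrist_torque": the same for the moment, N m; "gripper_width": finger opening in mm; "grip_force": force on a finger pad.
Only numpy, scipy, OpenCV 4.12 (cv2) and the standard library are available. Lean on these libraries where they do the work, as an engineer would, in place of code of your own. Each camera call takes 0.05 s, during which the arm holds its last target. There are 200 camera calls.

## Working session

There is one attempt and no reset: what is moved stays moved. The work goes in short steps, Python scripts to look and compute and a tool call to move; the robot and the scene stay as the last step left them, time stands still between calls to the robot, and variables do not carry over. Pictures are saved under pics/ and viewed, at most 10 in all, crops included, and the job is handed in when it is done.

Besides the shell and the picture viewer there is one more tool, called by a JSON object that holds its "op" and its "data". servo_tool: Moves the arm, as the interface text tells. Its arguments: {"type":"object","properties":{"slide":{"type":"array"},"delta_rot":{"type":"array"},"hand":{"type":"array"},"grip_force":{"type":"number"}},"required":["slide","delta_rot","hand"]}

```bash
mkdir -p pics; ls; cat > h.py <<'E'
import numpy as np,cv2
from bench import env,viewer,search_frame
def px2z(f,u,v,z):
    K,T=np.array(f["K"]),np.array(f["T"])
    d=T[:3,:3]@np.linalg.solve(K,[u,v,1.]);o=T[:3,3]
    return o+d*(z-o[2])/d[2]
def proj(f,P):
    K,T=np.array(f["K"]),np.array(f["T"])
    c=T[:3,:3].T@(np.array(P,float)-T[:3,3]);p=K@c
    return p[:2]/p[2]
def save(f,n): cv2.imwrite("pics/"+n,f["image"][:,:,::-1])
E
python3 - <<'E'
from h import *
fs={n:viewer.grab_frame(n) for n in("top","side")}
for n,f in fs.items():
    save(f,n+"0.png")
    print(n,np.round(f["T"],2).tolist(),np.round(f["K"],1).tolist())
    for l in["rack","bracket","sleeve","sleeve_grip","bottle","chock","pen_cup","paint_jar","sunglasses"]:
        try: print(l,[(np.round(d["box"]).tolist(),round(d["p"],2)) for d in search_frame(l,f)[:3]])
        except Exception as e: print(l,e)
s=env.sense();print(s["t"],np.round(s["orientation"],3).tolist())
E
cd pics; python3 -c "
import cv2,numpy as np
cv2.imwrite('b0.png',np.hstack([cv2.imread('top0.png'),cv2.imread('side0.png')])[:, :])"
```

```text
pics
top [[-0.03, -0.99, 0.12, 439.04], [-1.0, 0.03, 0.02, 1.46], [-0.02, -0.12, -0.99, 1301.19], [0.0, 0.0, 0.0, 1.0]] [[460.2, 0.0, 252.5], [0.0, 460.2, 189.9], [0.0, 0.0, 1.0]]
rack [([218.0, 204.0, 106.0, 78.0], 0.72)]
bracket [([217.0, 205.0, 105.0, 76.0], 0.56)]
sleeve [([207.0, 182.0, 16.0, 9.0], 0.73)]
sleeve_grip [([205.0, 182.0, 19.0, 13.0], 0.72)]
bottle [([239.0, 182.0, 47.0, 18.0], 0.65), ([300.0, 130.0, 50.0, 32.0], 0.65)]
chock [([375.0, 216.0, 37.0, 18.0], 0.86), ([386.0, 256.0, 32.0, 33.0], 0.72), ([339.0, 180.0, 23.0, 34.0], 0.63)]
pen_cup [([404.0, 157.0, 35.0, 36.0], 0.66)]
paint_jar [([237.0, 134.0, 20.0, 19.0], 0.78)]
sunglasses [([109.0, 258.0, 55.0, 56.0], 0.69), ([216.0, 205.0, 104.0, 83.0], 0.65)]
side [[0.92, -0.2, 0.35, 78.48], [-0.4, -0.46, 0.79, -1200.21], [-0.0, -0.87, -0.5, 824.39], [0.0, 0.0, 0.0, 1.0]] [[483.1, 0.0, 256.8], [0.0, 483.1, 189.4], [0.0, 0.0, 1.0]]
rack [([232.0, 189.0, 83.0, 67.0], 0.63)]
bracket [([233.0, 188.0, 82.0, 67.0], 0.83)]
sleeve [([242.0, 169.0, 14.0, 13.0], 0.46)]
sleeve_grip []
bottle [([253.0, 185.0, 26.0, 29.0], 0.71), ([318.0, 213.0, 39.0, 31.0], 0.63)]
chock [([275.0, 269.0, 29.0, 35.0], 0.86), ([290.0, 241.0, 34.0, 31.0], 0.77), ([238.0, 286.0, 44.0, 28.0], 0.65)]
pen_cup [([344.0, 253.0, 34.0, 61.0], 0.93)]
paint_jar [([289.0, 184.0, 15.0, 22.0], 0.64)]
sunglasses [([163.0, 163.0, 35.0, 25.0], 0.7), ([233.0, 189.0, 86.0, 72.0], 0.25)]
1.0 [[-0.963, 0.268, -0.0], [0.268, 0.963, -0.0], [-0.0, -0.0, -1.0]]
```

View pics/top0.png

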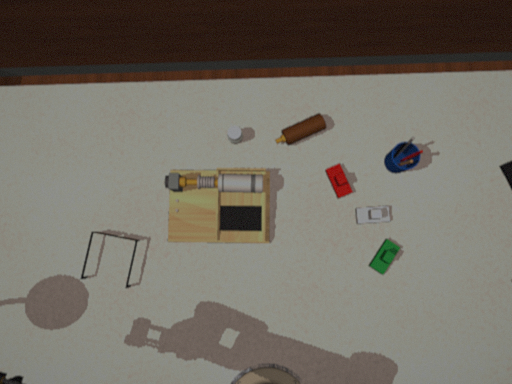

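View pics/side0.png

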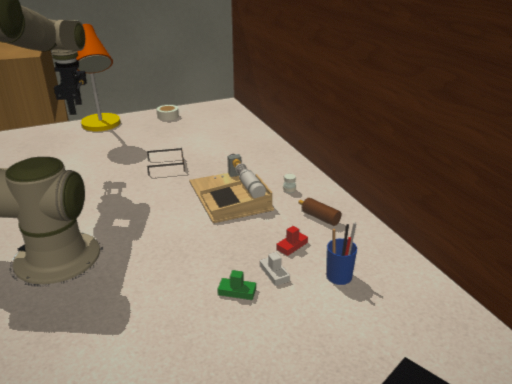

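The top view shows the metal chock at about (373,214), between the red and green look-alikes. The pad is at about (241,218), the sleeve at about (207,182), the bottle at (241,183) and the bracket at (175,182). The side view agrees.

```bash
python3 - <<'E'
from h import *
f=viewer.grab_frame("top");im=f["image"];save(f,"top1.png")
hsv=cv2.cvtColor(im,cv2.COLOR_RGB2HSV)
m=np.zeros(im.shape[:2],np.uint8)
r=(slice(195,245),slice(205,272))
m[r]=(hsv[r][:,:,2]<45)*255
n,l,st,c=cv2.connectedComponentsWithStats(m);k=1+np.argmax(st[1:,4])
ys,xs=np.where(l==k)
P=np.array([px2z(f,a,b,33)[:2] for a,b in zip(xs,ys)],np.float32)
print("pad",P.mean(0),cv2.minAreaRect(P),st[k])
# bracket top box-ish & bottle ends
for nm,u,v,z in[("bracket",175,182,84),("bottle",241,183,70),("sleeve",207,182,75),("rackTL",168,170,10),("rackTR",270,170,60),("rackBL",168,242,10),("rackBR",269,242,10),("chock",375,214,40),("pencup",404,157,40),("jar",235,134,40)]:
    print(nm,np.round(px2z(f,u,v,z)))
a=cv2.resize(im[155:260,150:290],None,fx=5,fy=5,interpolation=cv2.INTER_CUBIC)
b=cv2.resize(im[195:235,345:405],None,fx=5,fy=5,interpolation=cv2.INTER_CUBIC)
cv2.imwrite("pics/cropA.png",a[:,:,::-1]);a[:]=a
b2=np.zeros((525,300,3),np.uint8);b2[:200]=b
cv2.imwrite("pics/crop.png",cv2.resize(np.hstack([a,b2]),(800,420))[:,:,::-1])
E
```

```text
pad [514.8706   59.43018] ((514.9779052734375, 60.30943298339844), (110.55697631835938, 60.70351028442383), 88.46863555908203) [220 207  41  23 930]
bracket [613. 230.  84.]
bottle [607.  54.  70.]
sleeve [612. 145.  75.]
rackTL [659. 264.  10.]
rackTR [642. -26.  60.]
rackBL [454. 264.  10.]
rackBR [447. -18.  10.]
chock [ 516. -309.   40.]
pencup [ 671. -398.   40.]
jar [750.  69.  40.]
```

View pics/cropA.png

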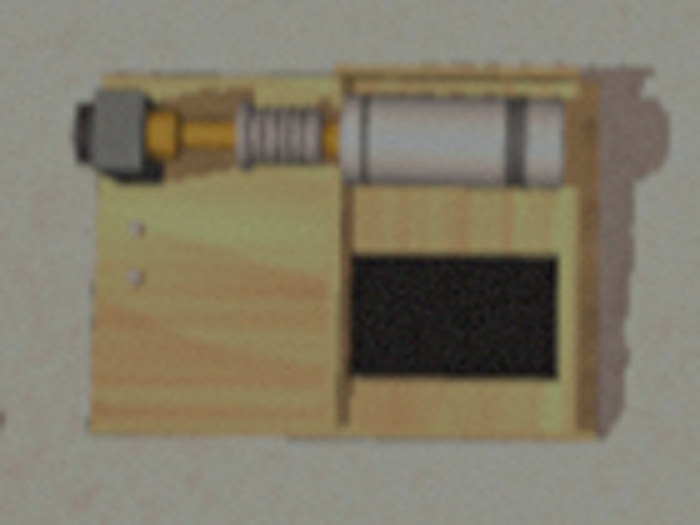

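The crop shows the rack almost square to the world axes, with the bottle coupled. Next: go above the chock.

{"op": "servo_tool", "data": {"slide": [[0, 0, 0], [0, 0, 0], [0, 0, 0], [-15, -34, 0], [-15, -34, 0], [-15, -34, 0], [-15, -34, 0], [-15, -34, 0], [-15, -34, 0], [-15, -34, 0], [-15, -34, 0], [-15, -34, 0], [-15, -34, 0], [-15, -34, 0], [-15, -34, 0], [-15, -34, 0], [-15, -34, 0], [-15, -34, 0], [-15, -34, 0], [-15, -34, 0]], "delta_rot": [[0, 0, -0.09], [0, 0, -0.09], [0, 0, -0.09], [0, 0, 0], [0, 0, 0], [0, 0, 0], [0, 0, 0], [0, 0, 0], [0, 0, 0], [0, 0, 0], [0, 0, 0], [0, 0, 0], [0, 0, 0], [0, 0, 0], [0, 0, 0], [0, 0, 0], [0, 0, 0], [0, 0, 0], [0, 0, 0], [0, 0, 0]], "hand": [70, 70, 70, 70, 70, 70, 70, 70, 70, 70, 70, 70, 70, 70, 70, 70, 70, 70, 70, 70]}}

```text
t: 2.72
tool_pos: [395.2, -74.8, 238.9]
orientation: [[-1.0, 0.002, 0.001], [0.002, 1.0, -0.0], [-0.001, -0.0, -1.0]]
wrist_force: [0.2, 0.1, -0.1]
gripper_width: 70.0
grip_force: 0.0
```

{"op": "servo_tool", "data": {"slide": [[-18, -34, 0], [-18, -34, 0], [-18, -34, 0], [-18, -34, 0], [-18, -34, 0], [-18, -34, 0], [-10, -10, 0], [0, 0, 0], [0, 0, 0]], "delta_rot": [[0, 0, 0], [0, 0, 0], [0, 0, 0], [0, 0, 0], [0, 0, 0], [0, 0, 0], [0, 0, 0], [0, 0, 0], [0, 0, 0]], "hand": [70, 70, 70, 70, 70, 70, 70, 70, 70]}}

```text
t: 3.47
tool_pos: [512.4, -286.8, 238.1]
orientation: [[-1.0, 0.002, -0.001], [0.002, 1.0, 0.001], [0.001, 0.001, -1.0]]
wrist_force: [-0.7, 0.0, -0.1]
gripper_width: 70.2
grip_force: 0.0
```

```bash
python3 - <<'E'
from h import *
f=viewer.grab_frame("wrist");save(f,"w1.png")
s=env.sense();print(s["t"],s["tool_pos"],np.round(s["orientation"],3).tolist(),s["joints"])
print(np.round(f["T"],3).tolist(),np.round(f["K"],1).tolist())
for d in search_frame("chock",f):
    b=d["box"];print(np.round(b),d["p"],px2z(f,b[0],b[1],30))
E
```

```text
3.5167 [ 512.19686613 -286.16795527  238.5603193 ] [[-1.0, 0.001, -0.0], [0.001, 1.0, 0.001], [0.0, 0.001, -1.0]] [-7.09098061e-01  4.50910329e-01  1.30083349e+00  1.21859937e-04
  1.39060790e+00 -2.27849766e+00]
[[0.001, 0.948, 0.319, 429.192], [1.0, -0.001, -0.0, -287.133], [0.0, 0.319, -0.948, 384.389], [0.0, 0.0, 0.0, 1.0]] [[290.3, 0.0, 257.9], [0.0, 290.3, 193.6], [0.0, 0.0, 1.0]]
[303. 232.  46.  72.] 0.93 [ 603.67081007 -226.46898593   30.        ]
[242. 168.  70.  36.] 0.85 [ 515.27516067 -306.75966489   30.        ]
[218.  69.  70.  89.] 0.71 [ 401.11265571 -331.97383784   30.        ]
```

View pics/w1.png

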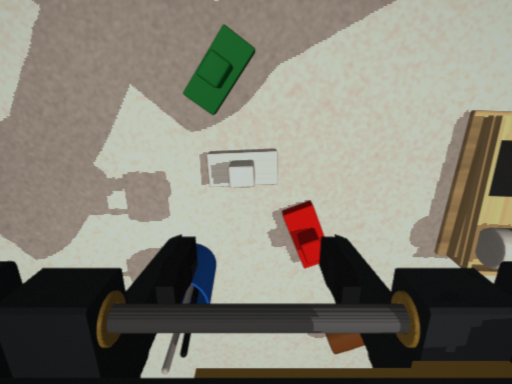

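The wrist view shows the metal chock at (242,168) with its grip top at about (241,173). It is turned only about 3°. The red one is at (303,232) and the green one at (218,69).

```bash
python3 - <<'E'
from h import *
f=viewer.grab_frame("wrist");im=f["image"]
hsv=cv2.cvtColor(im,cv2.COLOR_RGB2HSV)
m=np.zeros(im.shape[:2],np.uint8);r=(slice(140,195),slice(195,290))
sub=hsv[r]; m[r]=((sub[:,:,1]<14)&(sub[:,:,2]>150))*255
n,l,st,c=cv2.connectedComponentsWithStats(m);k=1+np.argmax(st[1:,4]);print(st[k])
for u,v in[(241,174)]: print("grip",px2z(f,u,v,60))
q=[(208,153),(276,149),(278,184),(210,187)]
Q=np.array([px2z(f,u,v,22)[:2] for u,v in q]);print(Q,Q.mean(0),np.linalg.norm(np.diff(Q,axis=0),axis=1))
ys,xs=np.where(l==k);P=np.array([px2z(f,a,b,22)[:2] for a,b in zip(xs,ys)],np.float32);print(cv2.minAreaRect(P))
for p in[(515,-310,60)]:print(proj(f,p))
E
```

```text
[207 152  69  22 454]
grip [ 514.892637   -305.87077408   60.        ]
[[ 497.64354592 -349.27680327]
 [ 492.53439543 -263.65099643]
 [ 538.3866128  -260.10157147]
 [ 542.54673495 -349.10379138]] [ 517.77782228 -305.53329064] [85.7780987  45.98939286 89.09939263]
((508.6854553222656, -307.97601318359375), (23.57304573059082, 87.50106048583984), 4.456848621368408)
[237.42932512 174.0878699 ]
```

{"op": "servo_tool", "data": {"slide": [[-4, -20, 0], [0, 0, 35], [0, 0, 35], [0, 0, 35], [0, 0, 35], [0, 0, 30], [0, 0, 20], [0, 0, 14], [0, 0, 8], [0, 0, 0], [0, 0, 0], [0, 0, 0], [0, 0, 0], [0, 0, 0], [0, 0, 0]], "delta_rot": [[0, 0, -0.06], [0, 0, 0], [0, 0, 0], [0, 0, 0], [0, 0, 0], [0, 0, 0], [0, 0, 0], [0, 0, 0], [0, 0, 0], [0, 0, 0], [0, 0, 0], [0, 0, 0], [0, 0, 0], [0, 0, 0], [0, 0, 0]], "hand": [65, 65, 65, 65, 65, 65, 65, 65, 65, 65, 20, 20, 20, 20, 20], "grip_force": 25}}

```text
t: 4.87
tool_pos: [516.7, -307.1, 27.3]
orientation: [[-0.998, -0.058, 0.001], [-0.058, 0.998, -0.001], [-0.001, -0.001, -1.0]]
wrist_force: [0.0, 0.9, -0.5]
gripper_width: 33.7
grip_force: 0.0
```

{"op": "servo_tool", "data": {"slide": [[0, 0, 0], [0, 0, 0], [0, 0, 0], [0, 0, 0], [0, 0, -10], [0, 0, -25], [0, 0, -35], [0, 0, -35], [0, 0, -25], [0, 0, 0]], "delta_rot": [[0, 0, 0], [0, 0, 0], [0, 0, 0], [0, 0, 0], [0, 0, 0], [0, 0, 0], [0, 0, 0], [0, 0, 0], [0, 0, 0], [0, 0, 0]], "hand": [20, 20, 20, 20, 20, 20, 20, 20, 20, 20]}}

```text
t: 5.7
tool_pos: [518.0, -308.2, 162.5]
orientation: [[-0.998, -0.058, 0.007], [-0.058, 0.998, -0.006], [-0.006, -0.007, -1.0]]
wrist_force: [1.0, -0.6, -2.4]
gripper_width: 29.7
grip_force: 24.9
```

{"op": "servo_tool", "data": {"slide": [[0, 10, 0], [1, 30, 0], [1, 35, 0], [1, 35, 0], [1, 35, 0], [1, 35, 0], [1, 35, 0], [1, 35, 0], [1, 35, 0], [1, 15, 0], [0, 0, 0], [0, 0, 0]], "delta_rot": [[0, 0, 0.09], [0, 0, 0], [0, 0, 0], [0, 0, 0], [0, 0, 0], [0, 0, 0], [0, 0, 0], [0, 0, 0], [0, 0, 0], [0, 0, 0], [0, 0, 0], [0, 0, 0]], "hand": [20, 20, 20, 20, 20, 20, 20, 20, 20, 20, 20, 20]}}

```text
t: 6.7
tool_pos: [515.7, -6.5, 155.9]
orientation: [[-1.0, 0.03, -0.001], [0.03, 1.0, 0.0], [0.001, -0.0, -1.0]]
wrist_force: [0.3, 0.0, -1.7]
gripper_width: 29.7
grip_force: 24.9
```

```bash
python3 - <<'E'
from h import *
f=viewer.grab_frame("wrist");save(f,"w2.png")
s=env.sense();print(s["t"],s["tool_pos"],np.round(s["orientation"],3).tolist(),s["gripper_width"])
im=f["image"];hsv=cv2.cvtColor(im,cv2.COLOR_RGB2HSV)
for l in("bottle","sleeve","bracket"):
    for d in search_frame(l,f):print(l,np.round(d["box"]),d["p"])
ps=(-.03);c,sn=np.cos(ps),np.sin(ps)
for x in(-70,0):
  for y in(-58,58):
    p=(550+c*x-sn*y,59+sn*x+c*y,36+x*.0787);print("padcorner pred",np.round(proj(f,p)))
E
```

```text
6.75 [515.88643856  -7.32806961 156.04914197] [[-0.999, 0.032, -0.001], [0.032, 0.999, -0.0], [0.001, -0.0, -1.0]] 30.264545460815583
bottle [217. 355.  39.  26.] 0.98
bottle [362. 265.  52.   6.] 0.65
sleeve [437. 286.  45.  36.] 0.84
bracket [378. 206. 269. 196.] 0.78
padcorner pred [267. 147.]
padcorner pred [391. 147.]
padcorner pred [267. 218.]
padcorner pred [383. 218.]
```

View pics/w2.png

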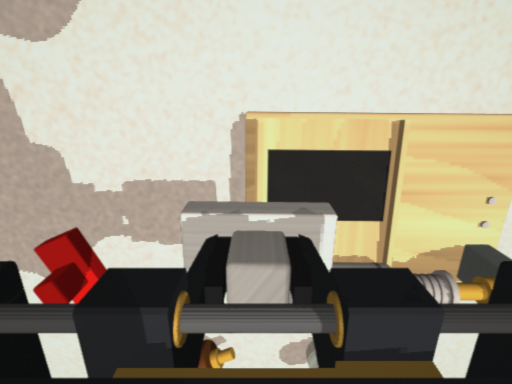

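The wrist view shows the held chock straight in the gripper. The pad corners are at (267,150), (390,151) and (383,221), about 3 mm further in x than predicted. Placing the chock.

{"op": "servo_tool", "data": {"slide": [[0, 20, 0], [0, 30, 0], [0, 17, 0], [0, 0, 15], [0, 0, 25], [0, 0, 25], [0, 0, 15], [0, 0, 8], [0, 0, 4], [0, 0, 1], [0, 0, 0], [0, 0, 0]], "delta_rot": [[0, 0, 0], [0, 0, 0], [0, 0, 0], [0, 0, 0], [0, 0, 0], [0, 0, 0], [0, 0, 0], [0, 0, 0], [0, 0, 0], [0, 0, 0], [0, 0, 0], [0, 0, 0]], "hand": [20, 20, 20, 20, 20, 20, 20, 20, 20, 20, 20, 20]}}

```text
t: 7.9
tool_pos: [518.8, 60.0, 64.6]
orientation: [[-0.999, 0.032, 0.002], [0.032, 0.999, -0.0], [-0.002, -0.0, -1.0]]
wrist_force: [-0.2, -0.3, -1.5]
gripper_width: 30.0
grip_force: 24.9
```

{"op": "servo_tool", "data": {"slide": [[0, 0, 2], [0, 0, 1], [0, 0, 0]], "delta_rot": [[0, 0, 0], [0, 0, 0], [0, 0, 0]], "hand": [20, 20, 20]}}

```text
t: 8.15
tool_pos: [518.8, 60.0, 62.1]
orientation: [[-0.999, 0.032, 0.002], [0.032, 0.999, -0.0], [-0.002, -0.0, -1.0]]
wrist_force: [-3.4, -1.3, 8.3]
gripper_width: 29.7
grip_force: 25.0
```

{"op": "servo_tool", "data": {"slide": [[0, 0, 0], [0, 0, 0], [0, 0, 0], [0, 0, 0], [0, 0, 0], [0, 0, 0], [0, 0, -15], [0, 0, -30], [0, 0, -35], [0, 0, -35], [0, 0, -10], [0, 0, 0], [0, 0, 0]], "delta_rot": [[0, 0, 0], [0, 0, 0], [0, 0, 0], [0, 0, 0], [0, 0, 0], [0, 0, 0], [0, 0, 0], [0, 0, 0], [0, 0, 0], [0, 0, 0], [0, 0, 0], [0, 0, 0], [0, 0, 0]], "hand": [60, 60, 60, 60, 60, 60, 60, 60, 60, 60, 60, 60, 60]}}

```text
t: 9.23
tool_pos: [518.0, 60.2, 184.9]
orientation: [[-0.999, 0.032, -0.001], [0.032, 0.999, 0.0], [0.001, 0.0, -1.0]]
wrist_force: [-0.3, -0.4, -0.3]
gripper_width: 60.0
grip_force: 0.0
```

```bash
python3 - <<'E'
from h import *
f=viewer.grab_frame("wrist");save(f,"w3.png")
s=env.sense();print(s["t"],s["tool_pos"],s["gripper_width"],s["joints"])
for l in("bottle","sleeve","sleeve_grip","chock"):
    for d in search_frame(l,f):print(l,np.round(d["box"]),d["p"],np.round(px2z(f,*d["box"][:2],66)))
ps=-.032;c,sn=np.cos(ps),np.sin(ps)
for x,y,z in[(60,72,66),(60,116,66),(60,91,66),(60,60,66)]:
    p=(553+c*x-sn*y,59+sn*x+c*y,z);print(np.round(p),np.round(proj(f,p)))
E
```

```text
9.2833 [517.60044172  60.19402268 184.06577273] 60.21009333105873 [-1.09312222e-01  3.54868323e-01  1.58820506e+00  9.46428697e-06
  1.20112174e+00 -1.64828142e+00]
bottle [259. 270. 113.  48.] 0.69 [610.  58.  66.]
sleeve [363. 269.  16.  32.] 0.76 [612. 168.  66.]
sleeve_grip [365. 266.  19.  26.] 0.89 [608. 170.  66.]
chock [ 38. 250.  76.  73.] 0.88 [ 579. -169.   66.]
chock [260. 185.  89.  48.] 0.67 [516.  62.  66.]
chock [258. 271. 118.  49.] 0.57 [611.  57.  66.]
[615. 129.  66.] [326. 273.]
[617. 173.  66.] [367. 273.]
[616. 148.  66.] [344. 273.]
[615. 117.  66.] [315. 273.]
```

View pics/w3.png

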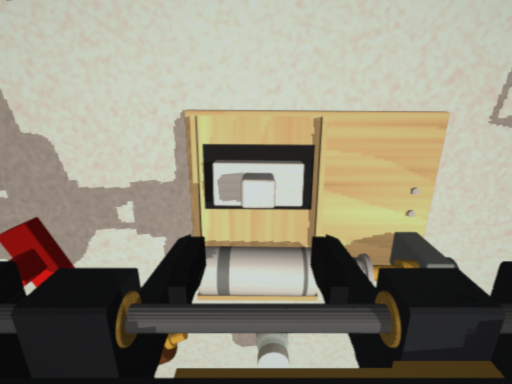

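The picture shows the chock squarely on the pad (chock columns 212–304, pad 204–312). The bottle is still coupled and the sleeve rib is near (365,267). Next: go to the sleeve with a 90° turn.

{"op": "servo_tool", "data": {"slide": [[-31, 30, 0], [-31, 30, 0], [-32, 31, 0], [0, 0, 0], [0, 0, 0], [0, 0, 0], [0, 0, 0], [0, 0, 0], [0, 0, 0], [0, 0, 0], [0, 0, 0], [0, 0, 0], [0, 0, 0], [0, 0, 0], [0, 0, 0], [0, 0, 0], [0, 0, 0], [0, 0, 0], [0, 0, 0]], "delta_rot": [[0, 0, 0], [0, 0, 0], [0, 0, 0], [0, 0, 0.112], [0, 0, 0.112], [0, 0, 0.112], [0, 0, 0.112], [0, 0, 0.112], [0, 0, 0.112], [0, 0, 0.112], [0, 0, 0.112], [0, 0, 0.112], [0, 0, 0.112], [0, 0, 0.112], [0, 0, 0.112], [0, 0, 0.112], [0, 0, 0.112], [0, 0, 0], [0, 0, 0]], "hand": [65, 65, 65, 65, 65, 65, 65, 65, 65, 65, 65, 65, 65, 65, 65, 65, 65, 65, 65]}}

```text
t: 11.07
tool_pos: [610.6, 144.2, 185.0]
orientation: [[0.026, 1.0, -0.001], [1.0, -0.026, -0.0], [-0.0, -0.001, -1.0]]
wrist_force: [-0.2, -0.3, -0.1]
gripper_width: 64.8
grip_force: 0.0
```

```bash
python3 - <<'E'
from h import *
f=viewer.grab_frame("wrist");save(f,"w4.png")
s=env.sense();print(s["t"],s["tool_pos"],np.round(s["orientation"],3).tolist(),s["joints"])
ps=-.032;c,sn=np.cos(ps),np.sin(ps)
for x,y,z in[(60,72,66),(60,116,66),(60,91,66),(60,180,84)]:
    p=(553+c*x-sn*y,59+sn*x+c*y,z);print(np.round(p),np.round(proj(f,p)))
for l in("bracket","sleeve"):
    for d in search_frame(l,f):print(l,np.round(d["box"]),d["p"],np.round(px2z(f,*d["box"][:2],66)))
E
```

```text
11.1167 [610.69309673 144.17129096 185.17051008] [[0.025, 1.0, -0.001], [1.0, -0.025, -0.0], [-0.0, -0.001, -1.0]] [ 4.54149060e-02  5.81170989e-01  1.23687427e+00 -9.97487546e-06
  1.32441783e+00  7.08896927e-02]
[615. 129.  66.] [263. 202.]
[617. 173.  66.] [263. 157.]
[616. 148.  66.] [263. 183.]
[619. 237.  84.] [265.  82.]
bracket [206. 178. 202. 255.] 0.97 [562. 155.  66.]
sleeve [263. 182.  41.  55.] 0.73 [616. 149.  66.]
```

View pics/w4.png

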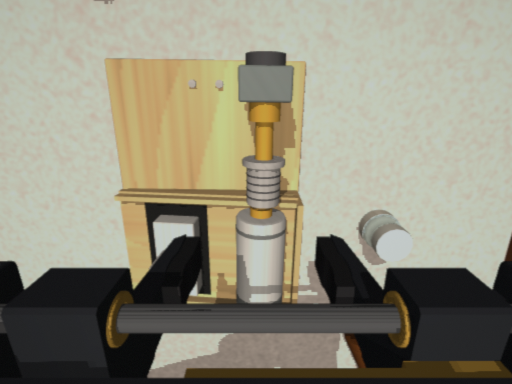

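The wrist view shows the sleeve at (263,182), just as predicted, with the bracket at (265,82) and the bottle coupled. Descend and grip.

{"op": "servo_tool", "data": {"slide": [[4, 5, 0], [0, 0, 30], [0, 0, 35], [0, 0, 30], [0, 0, 20], [0, 0, 15], [0, 0, 8], [0, 0, 0], [0, 0, 0], [0, 0, 0], [0, 0, 0], [0, 0, 0], [0, 0, 0], [0, 0, 0], [0, 0, 0]], "delta_rot": [[0, 0, 0], [0, 0, 0], [0, 0, 0], [0, 0, 0], [0, 0, 0], [0, 0, 0], [0, 0, 0], [0, 0, 0], [0, 0, 0], [0, 0, 0], [0, 0, 0], [0, 0, 0], [0, 0, 0], [0, 0, 0], [0, 0, 0]], "hand": [65, 65, 65, 65, 65, 65, 65, 65, 20, 20, 20, 20, 20, 20, 20], "grip_force": 40}}

```text
t: 12.47
tool_pos: [615.4, 148.1, 48.2]
orientation: [[0.029, 1.0, -0.001], [1.0, -0.029, -0.0], [-0.0, -0.001, -1.0]]
wrist_force: [-5.5, -0.4, 5.5]
gripper_width: 30.1
grip_force: 40.0
```

{"op": "servo_tool", "data": {"slide": [[0, 0, 0], [4, 0, 0], [4, 0, 0], [5, 0, 0], [5, 0, 0], [4, 0, 0], [1, 0, 0], [0, 0, 0], [0, 0, 0], [0, 0, 0]], "delta_rot": [[0, 0, 0], [0, 0, 0], [0, 0, 0], [0, 0, 0], [0, 0, 0], [0, 0, 0], [0, 0, 0], [0, 0, 0], [0, 0, 0], [0, 0, 0]], "hand": [20, 20, 20, 20, 20, 20, 20, 20, 20, 20]}}

```text
t: 13.3
tool_pos: [616.2, 169.8, 48.2]
orientation: [[0.029, 1.0, -0.001], [1.0, -0.029, -0.002], [-0.002, -0.001, -1.0]]
wrist_force: [-5.5, -7.7, 6.3]
gripper_width: 30.3
grip_force: 40.0
```

```bash
python3 - <<'E'
from h import *
s=env.sense();print(s["t"],s["tool_pos"],s["wrist_force"],s["gripper_width"])
f=viewer.grab_frame("top");save(f,"t2.png")
for l in("bottle","sleeve"):
    for d in search_frame(l,f):print(l,np.round(d["box"]),d["p"],np.round(px2z(f,*d["box"][:2],66)))
E
```

```text
13.3 [616.24004702 169.80119372  48.16848416] [-5.47587089 -7.68343606  6.26411658] 30.262072427027793
bottle [302. 127.  49.  33.] 0.96 [ 757. -116.   66.]
bottle [239. 198.  49.  20.] 0.73 [567.  61.  66.]
```

The top camera shows the bottle at x≈567, so it has rolled down to the chock. Hold briefly, then let the sleeve home and release.

{"op": "servo_tool", "data": {"slide": [[0, 0, 0], [0, 0, 0], [0, 0, 0], [0, 0, 0], [0, 0, 0], [0, 0, 0], [-5, 0, 0], [-5, 0, 0], [-5, 0, 0], [-5, 0, 0], [-2, 0, 0], [0, 0, 0], [0, 0, 0], [0, 0, 0], [0, 0, 0], [0, 0, 0], [0, 0, 0], [0, 0, 0]], "delta_rot": [[0, 0, 0], [0, 0, 0], [0, 0, 0], [0, 0, 0], [0, 0, 0], [0, 0, 0], [0, 0, 0], [0, 0, 0], [0, 0, 0], [0, 0, 0], [0, 0, 0], [0, 0, 0], [0, 0, 0], [0, 0, 0], [0, 0, 0], [0, 0, 0], [0, 0, 0], [0, 0, 0]], "hand": [20, 20, 20, 20, 20, 20, 20, 20, 20, 20, 20, 20, 65, 65, 65, 65, 65, 65]}}

```text
t: 14.95
tool_pos: [616.2, 149.2, 47.7]
orientation: [[0.029, 1.0, 0.001], [1.0, -0.029, 0.0], [0.0, 0.001, -1.0]]
wrist_force: [2.1, 0.6, -0.3]
gripper_width: 64.7
grip_force: 0.5
```

{"op": "servo_tool", "data": {"slide": [[0, 0, -10], [0, 0, -25], [0, 0, -30], [0, 0, -35], [0, 0, -35], [0, 0, -20], [0, -30, 0], [0, -30, 0], [0, -30, 0], [0, 0, 0], [0, 0, 0], [0, 0, 0]], "delta_rot": [[0, 0, 0], [0, 0, 0], [0, 0, 0], [0, 0, 0], [0, 0, 0], [0, 0, 0], [0, 0, 0], [0, 0, 0], [0, 0, 0], [0, 0, 0], [0, 0, 0], [0, 0, 0]], "hand": [65, 65, 65, 65, 65, 65, 65, 65, 65, 65, 65, 65]}}

```text
t: 15.95
tool_pos: [526.7, 151.6, 203.6]
orientation: [[0.029, 1.0, 0.002], [1.0, -0.029, 0.0], [0.0, 0.002, -1.0]]
wrist_force: [0.1, 0.2, -0.0]
gripper_width: 65.0
grip_force: 0.0
```

```bash
python3 - <<'E'
from h import *
s=env.sense();print(s["t"],s["tool_pos"],s["wrist_force"],s["gripper_width"])
f=viewer.grab_frame("wrist");save(f,"w5.png")
for l in("bottle","sleeve","chock"):
    for d in search_frame(l,f):print(l,np.round(d["box"]),d["p"],np.round(px2z(f,*d["box"][:2],66)))
E
```

```text
15.95 [526.6668018  151.60156982 203.5949474 ] [ 0.14917674  0.15519599 -0.0138179 ] 64.96130860470615
bottle [293. 243.  47. 116.] 0.85 [564.  80.  66.]
sleeve [348. 182.  40.  53.] 0.91 [619. 149.  66.]
```

View pics/w5.png

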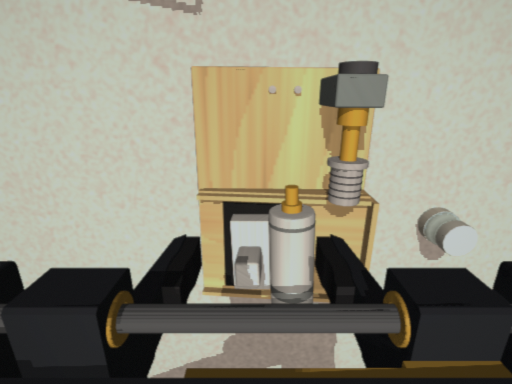

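The final picture shows the bottle (293,243) against the chock (250,250) on the ramp. The sleeve is home at (348,182) and the gripper is clear.

```bash
python3 -c "
from bench import env
print(env.hand_in())"
```

```text
the job is handed in; nothing more can be done
None
```

The job is handed in; no verdict came back, but the last picture shows the chock square on its pad, the bottle resting against it on the ramp, the sleeve home and the gripper clear (about 16 s used).

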